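Change the quick-change bench mount from the flat anvil to the bench pin

TASK

The hammering is done and filing comes next: change the tool in the quick-change mount. Press the thumb pad of the spring catch so the flat steel anvil pops loose, slide it out of the mount by its mouth and stand it upright on the bench, well clear of the mount. Then slide the wooden bench pin in by its tongue until the catch clicks and holds it; push by feel, never ram or wrench anything, drop nothing, and leave the other things where they lie.

Things in the scene. Friction and masses are not known exactly. Their poses are not given: they have to be found in the camera images.
- mount: Steel tool mount, fixed. Origin: underside, x = slide-in direction. Bed x -92..68 mm, 78 wide, top z 12. Gibs x -38..20 hold a shoe 50 wide, 8 thick with 1 mm play; lips 37 apart, top z 27, mouth at x -49 flared 3 mm. Home: shoe at x 0, z 12; rubber end stop 2 mm further. Rocker catch behind: pad 27x30, centre x 104, y 0, top z 30. Spring plunger (2 N, 5 N at home) ejects a freed tool 8 mm.
- flat_anvil: Flat anvil, starts latched. Origin: underside of its shoe, below the block's centre; x = tongue. Steel block 44 (x) x 40 (y), z 18 to 42 mm, grip it across y with fingertips at z 19 or more (they must pass over the lips). Below: neck 34 wide, flange 50 wide x -28..21, z 0..8, tongue 22 wide to x 61 with an 11 mm high catch bar. 75 mm out from home it can be lifted. 0.42 kg +-20 %.
- bench_pin: Wooden bench pin with a V notch in front. Origin: shoe's underside level, below the wood block's centre; x = tongue. Wood block 44 x 44, z 18 to 42 mm, grip across y as the anvil; prongs to x -74. Same shoe and tongue as the anvil, but the wood is screwed on through slots: the shoe sits anywhere from 7 mm behind to 7 mm ahead of the wood, unmeasured. Going home takes about 10 N. About 0.3 kg.
- catch (a joint): Rocker catch of the mount, rad: 0 = at rest (nose down in front of the tool's catch bar, or mount empty), grows as the pad is pressed or a bar lifts the nose; the tool is freed above about 0.2 (pad 8 to 9 mm down, about 4 N), hard stop at 0.30 (pad 12 mm down). On the way in the bar lifts it to about 0.2; the click is its fall back to 0.
- end_stop: Rubber end stop on the mount: two pads 11 mm wide at y +-18.5, front faces 2 mm behind the end of a latched shoe (origin: on the bed at the mount's x 0, y 0). It gives 1 mm per 12 N; about 30 N on it is ramming.
- bench_hammer: Small planishing hammer, 76x234x23 mm, lying on the bench (origin: centre of its underside, handle along y). Bystander.
- needle_file_1: Needle file with a red handle, 10x183x10 mm, lying (origin: centre of its underside, long side along y). Bystander.
- grid_box_1: Clear sorting box, 70x78x28 mm (origin: centre of its underside). Bystander; it lies left or right of the mount, the bench pin on the other side.
- ring_clamp: Wooden ring clamp with a steel band, 28x133x25 mm, lying (origin: centre of its underside, long side along y). Bystander.

How it is judged:
On the way, in this order (a step that is already met when the one before it is completed fails the run):
1. the catch is pressed and the anvil has come loose from it (value of joint catch above 0.1 rad and x of flat_anvil in the frame of mount below -0.004 m), for 0.05 s.
2. the anvil is out of the mount (horizontal distance between flat_anvil and mount above 0.11 m), for 0.2 s.
3. the bench pin is home in the mount and the catch has clicked (x of bench_pin in the frame of mount between -0.0085 and 0.01 m and y of bench_pin in the frame of mount between -0.004 and 0.004 m and z of bench_pin in the frame of mount between 0.009 and 0.0155 m and angle between the x axis of bench_pin and the x axis of mount, either way round below 0.06 rad and value of joint catch below 0.05 rad), for 0.2 s.
At the end, for the whole second after the job is handed in: Bench pin in the mount: origin -8.5 to 10 mm from the mount's along the rail, 4 mm across, in line within 0.06 rad, on the bed, catch below 0.05 rad. Anvil upright (0.1 rad) on the bench top, its origin at least 110 mm from the mount's. Both still (all of step 3 and linear speed of each of bench_pin, flat_anvil below 0.02 m/s and horizontal distance between flat_anvil and mount above 0.11 m and angle between flat_anvil's own z axis and vertical below 0.1 rad and height (world z) of flat_anvil between -0.005 and 0.005 m); the robot touches nothing.
It fails at once if the bench pin is rammed against the rubber end stop with more than 30 N (contact force between bench_pin and end_stop above 30 N).
It fails at once if a tool is jammed or wrenched in the mount with more than 65 N (contact force between any of bench_pin, flat_anvil and mount above 65 N).
It fails at once if the robot bears on the mount or its catch with more than 40 N (contact force between the arm and mount above 40 N).
It fails at once if a tool is dropped or thrown (faster than 0.6 m/s while not held) ((linear speed of flat_anvil above 0.6 m/s and contact force between the fingers and flat_anvil below 0.1 N) or (linear speed of bench_pin above 0.6 m/s and contact force between the fingers and bench_pin below 0.1 N)).
It fails at once if the hammer, needle file, sorting box or ring clamp is moved more than 25 mm (distance of any of bench_hammer, needle_file_1, grid_box_1, ring_clamp from where it was at the start of the episode above 0.025 m).
It also fails if it takes over 72 s, if anything falls off the work surface, if the arm or the gripper's body presses on something with over 40 N, if the wrist force passes 120 N, or if a joint passes its speed limit or range.

ROBOT

A 7-joint arm with a two-finger parallel gripper is mounted at the origin on a cart in front of the work surface, level with it; the furniture and walls round the work are solid. World frame = base frame: x ahead of the robot, y to its left, z up, the work surface at z = 0. Lengths are in m, angles in rad, forces in N, time in s.
With the tool pointing down it reaches from about 0.425 to 0.925 m from the base axis. Payload 6.8 kg.
Tool frame: the origin (TCP) lies at the very end of the fingers, on their centre line; the grasp point (between the pads) lies 19 mm behind it (bot.grasp_offset is the distance from the TCP to the grasp point, in m); z points along the fingers, y is the direction in which the jaws open and shut (so a half turn about z gives the same grasp; the last joint's range is limited). The gripper opens to 85 mm and grips with 20 to 120 N. Pads are 22 mm wide; open, the fingers measure 114 mm over their backs; the gripper's body (76 mm by 85 mm) begins 54 mm behind the grasp point. The pads swing forward as they close: fully open they stand 13 mm farther back than shut.
Start: joints at [1.15, 0.477, 0.022, 1.555, -0.011, 1.109, -0.083], TCP at [0.208, -0.642, 0.231] pointing down, gripper open.
Joint ranges: [-2.96, 2.96], [-0.34, 2.1], [-1.41, 1.46], [0.24, 2.44], [-1.37, 4.51], [0.17, 1.92], [-2.96, 2.96]. Speed limits (rad/s): [2.39, 2.39, 3.14, 3.14, 3.14, 3.14, 3.14].

INTERFACE

Orientations are given as a unit quaternion [w, x, y, z].
In Python, from station import monitor, cams, bot, finder gives the robot as it stands.
- The arm moves only by the tool jog_arm, never from a script. Its argument "plan" is a list of rows, each an object of numbers: "x", "y", "z": the shift along the tool's x, y, z as a fraction of full scale; "wx", "wy", "wz": the turn, a rotation vector about the tool's x, y, z as a fraction of full scale. A call has 1 to 12 rows; each row is the pose to reach, as a shift and turn from the pose measured when the call began, along the tool's axes at that moment, turning the shorter way round; what a row does not reach only later rows make up. Full scale, the value 1, is 20 cm for a shift and 180 degrees for a turn. A row lasts 1/12 s, in which the tool goes at most 41.7 mm and 7.16 degrees, less where a joint would pass 70% of its speed; a pose out of reach is approached as far as the arm can. A call with a number of a shift or a turn outside -1 to 1 is refused whole. A call with a gripper value outside its range is refused whole. "hand" is the opening, from -1 (shut) to 1 (fully open), set as the call begins (left out, the last holds). The fingers move at their own pace and stop on an object; "grip_force" is the grip in N (left out, the last holds). Time passes only in rows, so rows that repeat a pose let the fingers close. It gives the time, the measured TCP pose, the force and the opening at its end, in the units of the state.
- monitor.get_obs(): the state, without advancing time (a new reading comes with each control period).
- cams.read_camera(name): name is "side" or "top"; returns the picture (400x640x3 uint8, red, green, blue); there is no depth.
- cams.get_calibration(name): a dict with "fx", "fy", "cx", "cy" (pixels), "extrinsics" (4x4, takes a point from world to camera coordinates). Camera axes: x right, y down, z forward; pixel columns grow to the right and rows downward; lengths in m; the calibration is good to about 2 mm. A picture is of the moment at which its call begins. get_calibration takes no time and is no camera call.
- bot.hand_in(): hands the job in, once; it reports no verdict.
Trained networks look in the newest picture that a camera, given by its name, has taken for a name from the list of things; names that differ only in an ending like _2 or _b are one class to them, and where a whole thing is asked for, a point or a joint stands for the part that bears it (a point fixed in the world has none). Each returns a list of dicts, best first, with "confidence" (0 to 1); they miss things now and then, are a little off and sometimes report something else, mostly with a low value. They report only what shows in the picture. A call takes as long as a camera call.
- finder.find_in(camera, target): "bbox" ([left, top, width, height] in pixels, round what is visible of it).
- finder.place_of(camera, target): "location" ([column, row] in pixels: a listed point, or the origin of a listed thing).
The state is a dict: "t": time; "q": joint angles; "joint_vel": joint speeds; "joint_torque": joint torques, N m; "eef_pos": TCP position; "tool_rot": TCP orientation; "contact_force": force on the tool from outside, world axes, zero at the start; "torque": the same for the moment, N m; "gripper_width": opening from 0.0 (shut) to 1.0 (fully open).
Only numpy, scipy, OpenCV 4.12 (cv2) and the standard library are available. Lean on these libraries where they do the work, as an engineer would, in place of code of your own. Each camera call takes 0.05 s, during which the arm holds its last target. There are 200 camera calls.

## Working session

There is one attempt and no reset: what is moved stays moved. The work goes in short steps, Python scripts to look and compute and a tool call to move; the robot and the scene stay as the last step left them, time stands still between calls to the robot, and variables do not carry over. Pictures are saved under pics/ and viewed, about 8 in all and at most 12, crops included, and the job is handed in when it is done.

Besides the shell and the picture viewer there is one more tool, called after "Request:" as name(argument=value, ...) on one line, values as JSON. jog_arm: Moves the arm, as the interface text tells. Shift numbers are shares of 20 cm and turn numbers shares of 180 degrees, none past 1 either way. Its arguments: {"type":"object","properties":{"plan":{"type":"array","items":{"type":"object","properties":{"x":{"type":"number","minimum":-1,"maximum":1},"y":{"type":"number","minimum":-1,"maximum":1},"z":{"type":"number","minimum":-1,"maximum":1},"wx":{"type":"number","minimum":-1,"maximum":1},"wy":{"type":"number","minimum":-1,"maximum":1},"wz":{"type":"number","minimum":-1,"maximum":1}}}},"hand":{"type":"number"},"grip_force":{"type":"number"}},"required":["plan"]}

```bash
mkdir -p pics; ls; cat > h.py <<'E'
from station import monitor, cams, bot, finder
import numpy as np, cv2
from scipy.spatial.transform import Rotation as R
def ray(cam,px,z):
    c=cams.get_calibration(cam);E=np.array(c["extrinsics"])
    d=np.array([(px[0]-c["cx"])/c["fx"],(px[1]-c["cy"])/c["fy"],1.])
    d=E[:3,:3].T@d; o=-E[:3,:3].T@E[:3,3]
    return o+d*(z-o[2])/d[2]
def proj(cam,p):
    c=cams.get_calibration(cam);E=np.array(c["extrinsics"])
    q=E[:3,:3]@np.array(p)+E[:3,3]
    return np.array([c["fx"]*q[0]/q[2]+c["cx"],c["fy"]*q[1]/q[2]+c["cy"]])
def snap(cam,name,crop=None,scale=1):
    im=cams.read_camera(cam)
    if crop: x,y,w,h=crop; im=im[y:y+h,x:x+w]
    im=cv2.resize(im,None,fx=scale,fy=scale,interpolation=cv2.INTER_CUBIC)
    cv2.imwrite(f"pics/{name}.png",im[:,:,::-1]); return im
def pose():
    o=monitor.get_obs(); q=o["tool_rot"]; return np.array(o["eef_pos"]),R.from_quat([q[1],q[2],q[3],q[0]]),o
def rel(p,yaw=None):
    """plan row for TCP to world p with tool down, tool-x at world yaw"""
    P,Q,o=pose(); s=Q.inv().apply(np.array(p)-P)/0.2
    w=np.zeros(3)
    if yaw is not None:
        T=R.from_matrix(np.array([[np.cos(yaw),np.sin(yaw),0],[np.sin(yaw),-np.cos(yaw),0],[0,0,-1]]).T)
        w=(Q.inv()*T).as_rotvec()/np.pi
    return s.round(4),w.round(4)
E
python3 - <<'E'
from h import *
P,Q,o=pose();print(P,Q.as_matrix().round(3),o["t"],o["contact_force"])
for c in("top","side"):
    snap(c,c+"0")
    E=np.array(cams.get_calibration(c)["extrinsics"]);print(c,-E[:3,:3].T@E[:3,3],E[2,:3],cams.get_calibration(c)["fx"])
    for t in("mount","flat_anvil","bench_pin","catch","bench_hammer","needle_file_1","grid_box_1","ring_clamp"):
        try:
            r=finder.place_of(c,t)[:2]
            for k in r: print(c,t,k["confidence"],k["location"],ray(c,k["location"],0.012 if t in("flat_anvil",) else 0).round(4))
        except Exception as e: print(t,e)
E
```

```text
pics
[ 0.20750663 -0.64168689  0.23032792] [[ 0.951  0.308 -0.001]
 [ 0.308 -0.951  0.002]
 [-0.    -0.002 -1.   ]] 0.0 [-0.07726933 -0.22879752 -0.40144858]
top [ 0.28571981 -0.013897    1.34395186] [ 0.17496448  0.01829092 -0.98440483] 485.45788236115163
top mount 0.87 [320.6, 181.8] [0.5704 0.0333 0.    ]
top flat_anvil 0.78 [323.5, 186.1] [0.5553 0.025  0.012 ]
top bench_pin 0.81 [222.9, 195.7] [0.5389 0.3106 0.    ]
catch it knows: bench_hammer, bench_pin, end_stop, flat_anvil, grid_box, mount, needle_file, ring_clamp
top bench_hammer 0.92 [421.6, 243.1] [ 0.3892 -0.2409  0.    ]
top needle_file_1 0.52 [259.3, 247.8] [0.389  0.2076 0.    ]
top grid_box_1 0.74 [436.6, 202.9] [ 0.5    -0.2893  0.    ]
top ring_clamp 0.79 [248.7, 158.1] [0.6462 0.2376 0.    ]
side [0.38600756 0.80829474 0.81931281] [ 0.12710937 -0.70941044 -0.6932388 ] 498.35384539838583
side mount 0.9 [294.7, 221.3] [0.5654 0.0281 0.    ]
side flat_anvil 0.9 [297.3, 219.0] [0.5586 0.0311 0.012 ]
side bench_pin 0.55 [275.5, 328.6] [0.5388 0.3117 0.    ]
catch it knows: bench_hammer, bench_pin, end_stop, flat_anvil, grid_box, mount, needle_file, ring_clamp
side bench_hammer 0.62 [383.1, 162.6] [ 0.3863 -0.2307  0.    ]
side needle_file_1 0.65 [231.1, 287.2] [0.6501 0.2369 0.    ]
side needle_file_1 0.5 [361.5, 296.9] [0.3888 0.2057 0.    ]
side grid_box_1 0.68 [338.8, 142.8] [ 0.5133 -0.2905  0.    ]
side ring_clamp 0.74 [229.4, 284.4] [0.6556 0.231  0.    ]
side ring_clamp 0.28 [280.1, 330.7] [ 0.5292  0.3143 -0.    ]
```

```bash
python3 - <<'E'
import cv2,numpy as np
a=cv2.imread("pics/top0.png");b=cv2.imread("pics/side0.png")
A=cv2.resize(a[120:280,180:460],None,fx=2.857,fy=2.857,interpolation=cv2.INTER_CUBIC)
B=cv2.resize(b[180:360,180:400],None,fx=3.3,fy=3.3,interpolation=cv2.INTER_CUBIC)
cv2.imwrite("pics/a.png",A);cv2.imwrite("pics/b.png",B)
E
```

```text
(no output)
```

View pics/a.png

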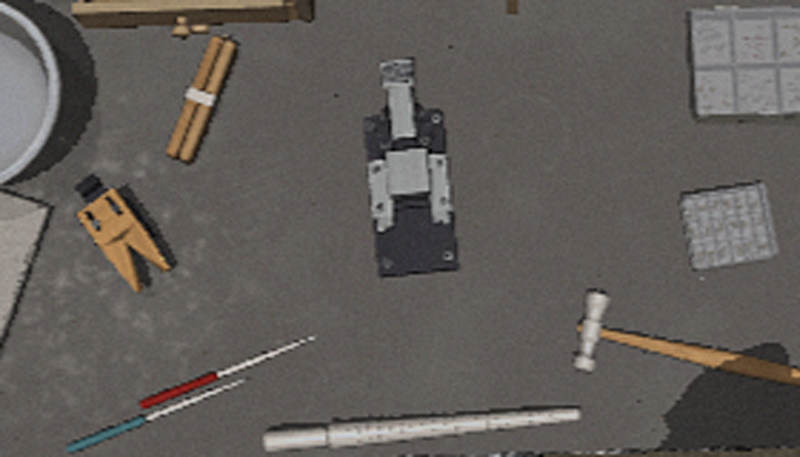

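View pics/b.png

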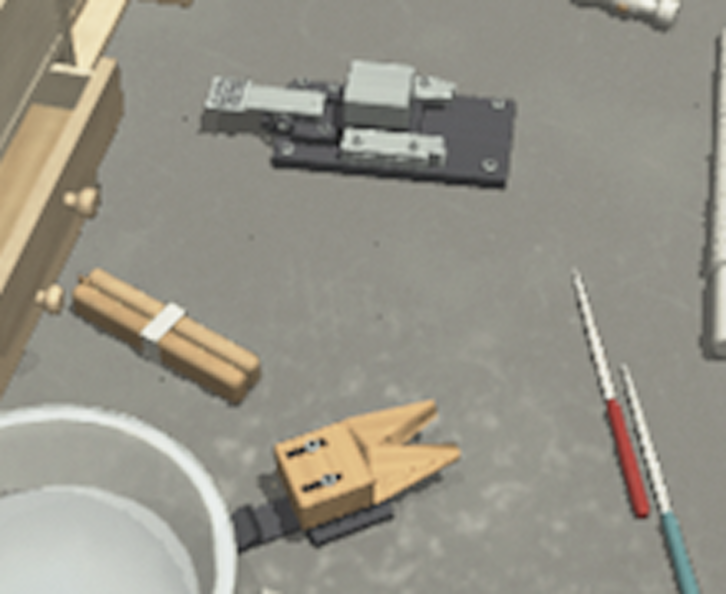

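```bash
cat > fit.py <<'E'
from h import *
from scipy.optimize import least_squares
def fit(obs,p0):
    def f(p):
        c,s=np.cos(p[2]),np.sin(p[2]);r=[]
        for cam,u,v,X in obs:
            W=[p[0]+c*X[0]-s*X[1],p[1]+s*X[0]+c*X[1],X[2]]
            px=(180+u/2.857,120+v/2.857) if cam=="top" else (180+u/3.3,180+v/3.3)
            r.append(proj(cam,W)-px)
        return np.ravel(r)
    s=least_squares(f,p0,loss="soft_l1"); return s.x,f(s.x).reshape(-1,2)
bx0,bx1,hy=-.092,.068,.039
m=[("top",382,275,(bx0,hy,.012)),("top",457,268,(bx0,-hy,.012)),("top",364,118,(bx1,hy,.012)),("top",442,110,(bx1,-hy,.012)),
("side",505,187,(bx0,hy,.0)),("side",515,100,(bx0,-hy,.012)),("side",272,165,(bx1,hy,.0)),
("top",387,150,(.022,.02,.054)),("top",427,150,(.022,-.02,.054)),("top",430,191,(-.022,-.02,.054)),("top",388,193,(-.022,.02,.054)),
("side",343,100,(.022,.02,.054)),("side",407,107,(-.022,.02,.054)),("side",350,62,(.022,-.02,.054)),("side",413,66,(-.022,-.02,.054))]
h=.022
w=[("top",77,214,(h,h,.042)),("top",113,187,(h,-h,.042)),("top",128,222,(-h,-h,.042)),
("side",300,492,(h,h,.042)),("side",277,445,(h,-h,.042)),("side",345,423,(-h,-h,.042)),("side",373,470,(-h,h,.042))]
for o,p0 in((m,(.56,.03,0)),(w,(.54,.31,.5))):
    x,r=fit(o,p0);print(x.round(4),"\n",r.round(1).tolist())
    c,s=np.cos(x[2]),np.sin(x[2])
    if o is m: print("pad",x[0]+.104*c,x[1]+.104*s)
E
python3 fit.py
```

```text
[0.565  0.0266 0.07  ] 
 [[-1.7, 0.2], [0.0, -0.1], [-0.5, -0.6], [-0.4, -0.6], [0.2, 0.8], [0.6, -0.9], [0.1, 0.0], [-1.2, -0.1], [-0.6, -1.5], [-0.1, -0.1], [-0.1, 0.6], [-0.3, -1.2], [0.1, -1.3], [0.5, -2.0], [0.8, -1.2]]
pad 0.6687427243058086 0.0338495287096626
[0.531  0.3163 0.6142] 
 [[-0.9, -0.6], [-0.3, -0.6], [3.5, -0.3], [0.3, 3.7], [-1.2, -1.4], [0.5, -2.6], [1.1, 1.9]]
```

Request:
jog_arm(plan=[{"x": 0.2, "y": -0.16}, {"x": 0.4, "y": -0.31}, {"x": 0.6, "y": -0.47}, {"x": 0.8, "y": -0.62}, {"x": 0.8, "y": -0.62}], hand=-1)

```text
invalid input at $.plan[0]: expected keys x, y, z, wx, wy, wz
```

Request:
jog_arm(plan=[{"x": 0.2, "y": -0.16}, {"x": 0.4, "y": -0.31}, {"x": 0.6, "y": -0.47}, {"x": 0.8, "y": -0.62}, {"x": 0.8, "y": -0.62}])

```text
invalid input at $.plan[0]: expected keys x, y, z, wx, wy, wz
```

Request:
jog_arm(plan=[{"x": 0.2, "y": -0.16}, {"x": 0.4, "y": -0.31}, {"x": 0.6, "y": -0.47}, {"x": 0.8, "y": -0.62}, {"x": 0.8, "y": -0.62}])

```text
invalid input at $.plan[0]: expected keys x, y, z, wx, wy, wz
```

```bash
python3 -c "
from h import *
print(rel((.669,.034,.08),.07),pose()[0])"
```

```text
(array([ 3.235 , -2.5077,  0.7565]), array([0.    , 0.    , 0.0773])) [ 0.20769519 -0.64226154  0.23132005]
```

Request:
jog_arm(plan=[{"x": 0.4, "y": -0.31, "z": 0, "wx": 0, "wy": 0, "wz": 0}, {"x": 0.8, "y": -0.62, "z": 0, "wx": 0, "wy": 0, "wz": 0}, {"x": 0.8, "y": -0.62, "z": 0, "wx": 0, "wy": 0, "wz": 0}, {"x": 0.8, "y": -0.62, "z": 0, "wx": 0, "wy": 0, "wz": 0}, {"x": 0.8, "y": -0.62, "z": 0, "wx": 0, "wy": 0, "wz": 0}, {"x": 0.8, "y": -0.62, "z": 0, "wx": 0, "wy": 0, "wz": 0}], hand=-1)

```text
t: 1.3
eef_pos: [0.328, -0.4679, 0.2316]
tool_rot: [-0.001, 0.987, 0.161, 0.002]
contact_force: [-0.4, 1.0, -0.3]
gripper_width: 0.143
```

Request:
jog_arm(plan=[{"x": 0.8, "y": -0.62, "z": 0, "wx": 0, "wy": 0, "wz": 0}, {"x": 0.8, "y": -0.62, "z": 0, "wx": 0, "wy": 0, "wz": 0}, {"x": 0.8, "y": -0.62, "z": 0, "wx": 0, "wy": 0, "wz": 0}, {"x": 0.8, "y": -0.62, "z": 0, "wx": 0, "wy": 0, "wz": 0}, {"x": 0.8, "y": -0.62, "z": 0, "wx": 0, "wy": 0, "wz": 0}, {"x": 0.8, "y": -0.62, "z": 0, "wx": 0, "wy": 0, "wz": 0}])

```text
t: 1.8
eef_pos: [0.4455, -0.2917, 0.2331]
tool_rot: [-0.003, 0.986, 0.167, 0.004]
contact_force: [-0.3, 0.6, -0.2]
gripper_width: -0.001
```

Request:
jog_arm(plan=[{"x": 0.8, "y": -0.62, "z": 0, "wx": 0, "wy": 0, "wz": 0}, {"x": 0.8, "y": -0.62, "z": 0, "wx": 0, "wy": 0, "wz": 0}, {"x": 0.8, "y": -0.62, "z": 0, "wx": 0, "wy": 0, "wz": 0}, {"x": 0.8, "y": -0.62, "z": 0, "wx": 0, "wy": 0, "wz": 0}, {"x": 0.8, "y": -0.62, "z": 0, "wx": 0, "wy": 0, "wz": 0}, {"x": 0.8, "y": -0.62, "z": 0, "wx": 0, "wy": 0, "wz": 0}])

```text
t: 2.3
eef_pos: [0.56, -0.1131, 0.2354]
tool_rot: [-0.004, 0.985, 0.172, 0.006]
contact_force: [0.2, 1.7, -0.1]
gripper_width: -0.001
```

```bash
python3 -c "
from h import *
print(rel((.669,.034,.06),.07),pose()[0],pose()[2]['t'])"
```

```text
(array([ 0.7509, -0.5012,  0.8902]), array([-0.0027, -0.0037,  0.0878])) [ 0.55996452 -0.11310275  0.23542647] 2.3
```

Request:
jog_arm(plan=[{"x": 0.75, "y": -0.5, "z": 0.4, "wx": -0.0027, "wy": -0.0037, "wz": 0.088}, {"x": 0.75, "y": -0.5, "z": 0.5, "wx": -0.0027, "wy": -0.0037, "wz": 0.088}, {"x": 0.75, "y": -0.5, "z": 0.6, "wx": -0.0027, "wy": -0.0037, "wz": 0.088}, {"x": 0.75, "y": -0.5, "z": 0.7, "wx": -0.0027, "wy": -0.0037, "wz": 0.088}, {"x": 0.75, "y": -0.5, "z": 0.85, "wx": -0.0027, "wy": -0.0037, "wz": 0.088}, {"x": 0.75, "y": -0.5, "z": 0.89, "wx": -0.0027, "wy": -0.0037, "wz": 0.088}, {"x": 0.75, "y": -0.5, "z": 0.89, "wx": -0.0027, "wy": -0.0037, "wz": 0.088}, {"x": 0.75, "y": -0.5, "z": 0.89, "wx": -0.0027, "wy": -0.0037, "wz": 0.088}])

```text
t: 2.97
eef_pos: [0.6665, 0.0363, 0.0548]
tool_rot: [-0.001, 0.999, 0.037, -0.004]
contact_force: [-0.1, 0.2, 0.4]
gripper_width: -0.004
```

```bash
python3 -c "
from h import *
print(rel((.669,.034,.034),.07),pose()[0],pose()[2]['t'])
a=snap('side','p1',(215,165,140,90),4)"
```

```text
(array([0.0123, 0.0126, 0.1041]), array([-0.0005,  0.0023,  0.001 ])) [0.66652438 0.0363085  0.054843  ] 2.9667
```

View pics/p1.png

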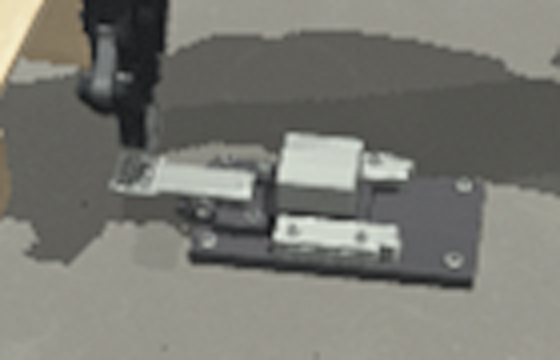

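Request:
jog_arm(plan=[{"x": 0.012, "y": 0.012, "z": 0.05, "wx": 0, "wy": 0.002, "wz": 0}, {"x": 0.012, "y": 0.012, "z": 0.09, "wx": 0, "wy": 0.002, "wz": 0}, {"x": 0.012, "y": 0.012, "z": 0.11, "wx": 0, "wy": 0.002, "wz": 0}, {"x": 0.012, "y": 0.012, "z": 0.125, "wx": 0, "wy": 0.002, "wz": 0}, {"x": 0.012, "y": 0.012, "z": 0.135, "wx": 0, "wy": 0.002, "wz": 0}, {"x": 0.012, "y": 0.012, "z": 0.145, "wx": 0, "wy": 0.002, "wz": 0}, {"x": 0.012, "y": 0.012, "z": 0.155, "wx": 0, "wy": 0.002, "wz": 0}, {"x": 0.012, "y": 0.012, "z": 0.165, "wx": 0, "wy": 0.002, "wz": 0}, {"x": 0.012, "y": 0.012, "z": 0.17, "wx": 0, "wy": 0.002, "wz": 0}, {"x": 0.012, "y": 0.012, "z": 0.17, "wx": 0, "wy": 0.002, "wz": 0}, {"x": 0.012, "y": 0.012, "z": 0.17, "wx": 0, "wy": 0.002, "wz": 0}])

```text
t: 3.93
eef_pos: [0.6708, 0.0319, 0.0241]
tool_rot: [-0.0, 0.999, 0.036, 0.002]
contact_force: [1.8, -1.6, 2.1]
gripper_width: -0.002
```

```bash
python3 -c "
from h import *
print(pose()[0],pose()[2]['t'])
a=snap('side','p2',(215,165,140,90),4)"
```

```text
[0.67081584 0.03189654 0.02409066] 3.9333
```

View pics/p2.png

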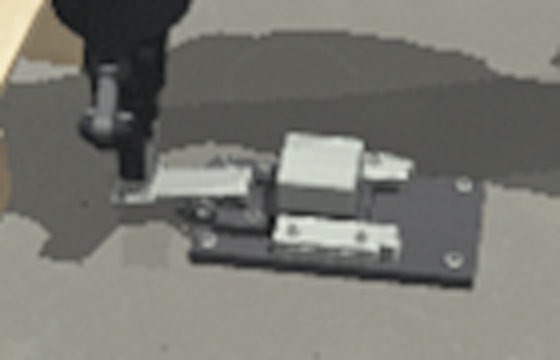

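Request:
jog_arm(plan=[{"x": 0, "y": 0, "z": 0.02, "wx": 0, "wy": 0, "wz": 0}, {"x": 0, "y": 0, "z": 0.03, "wx": 0, "wy": 0, "wz": 0}, {"x": 0, "y": 0, "z": 0.035, "wx": 0, "wy": 0, "wz": 0}, {"x": 0, "y": 0, "z": 0.04, "wx": 0, "wy": 0, "wz": 0}, {"x": 0, "y": 0, "z": 0.04, "wx": 0, "wy": 0, "wz": 0}, {"x": 0, "y": 0, "z": 0.04, "wx": 0, "wy": 0, "wz": 0}])

```text
t: 4.48
eef_pos: [0.6712, 0.032, 0.0191]
tool_rot: [0.0, 0.999, 0.035, 0.002]
contact_force: [-7.5, -1.8, 26.6]
gripper_width: 0.002
```

```bash
python3 - <<'E'
from h import *
b=cv2.imread("pics/p2.png")
a=snap('side','p3',(215,165,140,90),4)[:,:,::-1]
d=cv2.absdiff(a,b)[:,270:].mean(2); print(pose()[0],(d>40).sum())
E
```

```text
[0.67117842 0.03197167 0.01910944] 2260
```

Request:
jog_arm(plan=[{"x": 0, "y": 0, "z": -0.1, "wx": 0, "wy": 0, "wz": 0}, {"x": 0, "y": 0, "z": -0.3, "wx": 0, "wy": 0, "wz": 0}, {"x": -0.2, "y": 0, "z": -0.45, "wx": 0, "wy": 0, "wz": 0}, {"x": -0.4, "y": 0, "z": -0.45, "wx": 0, "wy": 0, "wz": 0}, {"x": -0.56, "y": 0, "z": -0.45, "wx": 0, "wy": 0, "wz": 0}, {"x": -0.56, "y": 0, "z": -0.45, "wx": 0, "wy": 0, "wz": 0}, {"x": -0.56, "y": 0, "z": -0.45, "wx": 0, "wy": 0, "wz": 0}], hand=0.9)

```text
t: 5.12
eef_pos: [0.5554, 0.024, 0.1077]
tool_rot: [0.0, 0.999, 0.036, -0.0]
contact_force: [0.5, 0.1, 0.1]
gripper_width: 0.942
```

```bash
python3 - <<'E'
from h import *
a=snap('side','p4',(215,165,140,90),4)
r=finder.place_of("side","flat_anvil")[0];print(r,ray("side",r["location"],.012))
m=np.array([.565,.0266]);u=np.array([np.cos(.07),np.sin(.07)])
for x in(-.008,):
    p=m+x*u;print(p,rel((*p,.031),.07))
print(pose()[0])
E
```

```text
{'location': [300.9, 218.6], 'confidence': 0.65} [0.55084988 0.02812915 0.012     ]
[0.55701959 0.02604046] (array([-0.0122, -0.0083,  0.3868]), array([-0.    , -0.0012,  0.0004]))
[0.5592793  0.02452672 0.1083697 ]
```

View pics/p4.png

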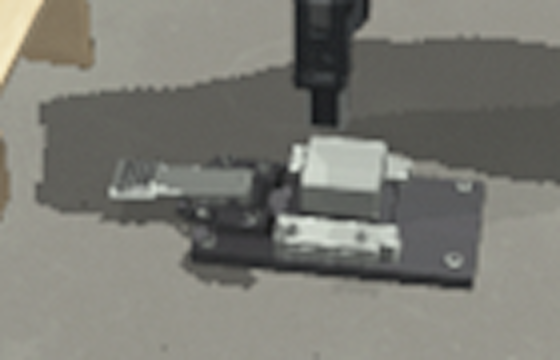

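Request:
jog_arm(plan=[{"x": -0.018, "y": -0.008, "z": 0.15, "wx": 0, "wy": -0.001, "wz": 0}, {"x": -0.018, "y": -0.008, "z": 0.25, "wx": 0, "wy": -0.001, "wz": 0}, {"x": -0.018, "y": -0.008, "z": 0.33, "wx": 0, "wy": -0.001, "wz": 0}, {"x": -0.018, "y": -0.008, "z": 0.36, "wx": 0, "wy": -0.001, "wz": 0}, {"x": -0.018, "y": -0.008, "z": 0.382, "wx": 0, "wy": -0.001, "wz": 0}, {"x": -0.018, "y": -0.008, "z": 0.382, "wx": 0, "wy": -0.001, "wz": 0}, {"x": -0.018, "y": -0.008, "z": 0.382, "wx": 0, "wy": -0.001, "wz": 0}])

```text
t: 5.8
eef_pos: [0.5568, 0.0261, 0.0324]
tool_rot: [-0.0, 0.999, 0.036, 0.001]
contact_force: [-0.2, 0.4, 1.1]
gripper_width: 0.949
```

```bash
python3 - <<'E'
from h import *
print(rel((.555,.0259,.031),.07),pose()[0],pose()[2]["contact_force"])
snap('side','p5',(215,165,140,90),4)
E
```

```text
(array([-0.0091,  0.0005,  0.007 ]), array([-0.0001, -0.0005,  0.0004])) [0.55679586 0.02613493 0.03240353] [-0.21165144  0.39890328  1.08039078]
```

View pics/p5.png

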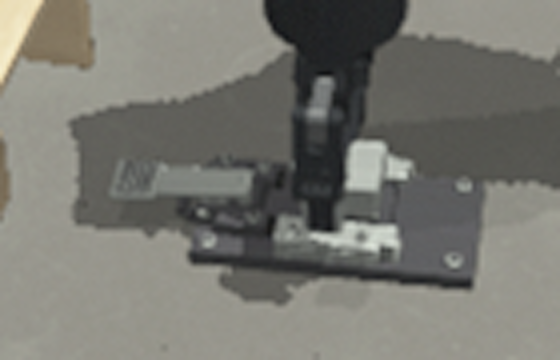

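```bash
python3 - <<'E'
from h import *
m=np.array([.565,.0266]);u=np.array([np.cos(.07),np.sin(.07)]);v=np.array([-u[1],u[0]])
f=lambda p:((proj("side",p)-[215,165])*4).round(0)
for X in(0,-.008,-.012,-.016,-.02):
    print(X,[f((*(m+(X+a)*u+b*v),.054)) for a,b in((.022,.02),(-.022,.02),(-.022,-.02),(.022,-.02))])
P=pose()[0]
print([f((P[0]+a,P[1]+.05,.034)) for a in(-.011,.011)], "anvil top in p4: (302,187),(386,193),(384,141),(309,137)")
E
```

```text
0 [array([274., 176.]), array([354., 184.]), array([364., 135.]), array([286., 127.])]
-0.008 [array([289., 178.]), array([368., 186.]), array([378., 137.]), array([300., 129.])]
-0.012 [array([296., 179.]), array([376., 187.]), array([385., 137.]), array([307., 129.])]
-0.016 [array([303., 179.]), array([383., 187.]), array([392., 138.]), array([314., 130.])]
-0.02 [array([310., 180.]), array([390., 188.]), array([399., 139.]), array([321., 131.])]
[array([334., 249.]), array([295., 242.])] anvil top in p4: (302,187),(386,193),(384,141),(309,137)
```

Request:
jog_arm(plan=[{"x": -0.03, "y": 0, "z": 0.004, "wx": 0, "wy": 0, "wz": 0}, {"x": -0.03, "y": 0, "z": 0.004, "wx": 0, "wy": 0, "wz": 0}])

```text
t: 6.02
eef_pos: [0.5504, 0.0256, 0.0325]
tool_rot: [-0.0, 0.999, 0.036, 0.001]
contact_force: [-0.1, -0.9, -0.2]
gripper_width: 0.951
```

Request:
jog_arm(plan=[{"x": 0, "y": 0, "z": 0, "wx": 0, "wy": 0, "wz": 0}, {"x": 0, "y": 0, "z": 0, "wx": 0, "wy": 0, "wz": 0}, {"x": 0, "y": 0, "z": 0, "wx": 0, "wy": 0, "wz": 0}, {"x": 0, "y": 0, "z": 0, "wx": 0, "wy": 0, "wz": 0}, {"x": 0, "y": 0, "z": 0, "wx": 0, "wy": 0, "wz": 0}, {"x": 0, "y": 0, "z": 0, "wx": 0, "wy": 0, "wz": 0}, {"x": 0, "y": 0, "z": 0, "wx": 0, "wy": 0, "wz": 0}, {"x": 0, "y": 0, "z": 0, "wx": 0, "wy": 0, "wz": 0}], hand=-1, grip_force=50)

```text
t: 6.68
eef_pos: [0.5507, 0.0256, 0.0331]
tool_rot: [-0.0, 0.999, 0.036, 0.002]
contact_force: [-1.4, -0.8, 6.2]
gripper_width: 0.457
```

Request:
jog_arm(plan=[{"x": -0.03, "y": 0, "z": 0, "wx": 0, "wy": 0, "wz": 0}, {"x": -0.06, "y": 0, "z": 0, "wx": 0, "wy": 0, "wz": 0}, {"x": -0.09, "y": 0, "z": 0, "wx": 0, "wy": 0, "wz": 0}, {"x": -0.12, "y": 0, "z": 0, "wx": 0, "wy": 0, "wz": 0}, {"x": -0.15, "y": 0, "z": 0, "wx": 0, "wy": 0, "wz": 0}])

```text
t: 7.1
eef_pos: [0.5202, 0.0235, 0.033]
tool_rot: [-0.0, 0.999, 0.036, 0.002]
contact_force: [1.7, 0.1, 1.4]
gripper_width: 0.459
```

Slides freely. Total out now ~45 mm; go another ~60 mm and lift slightly.

Request:
jog_arm(plan=[{"x": -0.05, "y": 0, "z": 0, "wx": 0, "wy": 0, "wz": 0}, {"x": -0.1, "y": 0, "z": 0, "wx": 0, "wy": 0, "wz": 0}, {"x": -0.15, "y": 0, "z": 0, "wx": 0, "wy": 0, "wz": 0}, {"x": -0.2, "y": 0, "z": 0, "wx": 0, "wy": 0, "wz": 0}, {"x": -0.25, "y": 0, "z": 0, "wx": 0, "wy": 0, "wz": 0}, {"x": -0.29, "y": 0, "z": 0, "wx": 0, "wy": 0, "wz": 0}, {"x": -0.29, "y": 0, "z": -0.05, "wx": 0, "wy": 0, "wz": 0}, {"x": -0.29, "y": 0, "z": -0.1, "wx": 0, "wy": 0, "wz": 0}, {"x": -0.29, "y": 0, "z": -0.2, "wx": 0, "wy": 0, "wz": 0}, {"x": -0.29, "y": 0, "z": -0.35, "wx": 0, "wy": 0, "wz": 0}, {"x": -0.29, "y": 0, "z": -0.35, "wx": 0, "wy": 0, "wz": 0}])

```text
t: 8.02
eef_pos: [0.4653, 0.0199, 0.1076]
tool_rot: [-0.0, 0.999, 0.035, 0.005]
contact_force: [1.4, -0.6, -3.8]
gripper_width: 0.454
```

```bash
python3 - <<'E'
from h import *
print(rel((.60,-.13,.10),.07),pose()[0],pose()[2]["contact_force"])
snap('side','p6',(180,150,260,150),2.8)
E
```

```text
(array([0.6181, 0.7952, 0.0445]), array([-0.0002, -0.0035,  0.0003])) [0.46531141 0.01985366 0.10761608] [ 1.4141188  -0.64910107 -3.82169672]
```

View pics/p6.png

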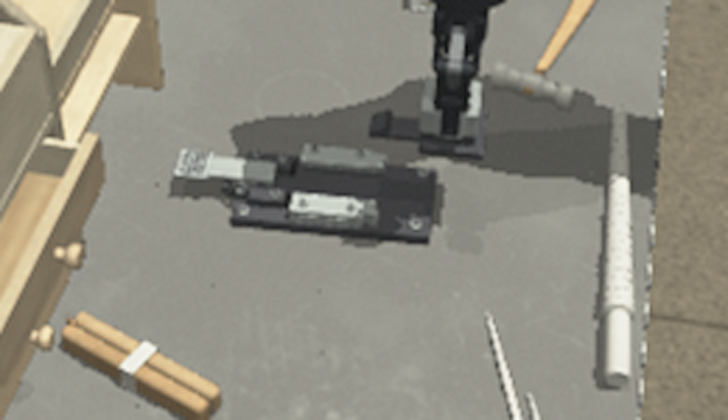

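Request:
jog_arm(plan=[{"x": 0.1, "y": 0.15, "z": 0, "wx": 0, "wy": -0.0035, "wz": 0}, {"x": 0.2, "y": 0.3, "z": 0, "wx": 0, "wy": -0.0035, "wz": 0}, {"x": 0.3, "y": 0.45, "z": 0, "wx": 0, "wy": -0.0035, "wz": 0}, {"x": 0.42, "y": 0.6, "z": 0, "wx": 0, "wy": -0.0035, "wz": 0}, {"x": 0.55, "y": 0.72, "z": 0.04, "wx": 0, "wy": -0.0035, "wz": 0}, {"x": 0.6, "y": 0.78, "z": 0.08, "wx": 0, "wy": -0.0035, "wz": 0}, {"x": 0.618, "y": 0.795, "z": 0.12, "wx": 0, "wy": -0.0035, "wz": 0}, {"x": 0.618, "y": 0.795, "z": 0.2, "wx": 0, "wy": -0.0035, "wz": 0}, {"x": 0.618, "y": 0.795, "z": 0.28, "wx": 0, "wy": -0.0035, "wz": 0}, {"x": 0.618, "y": 0.795, "z": 0.34, "wx": 0, "wy": -0.0035, "wz": 0}, {"x": 0.618, "y": 0.795, "z": 0.36, "wx": 0, "wy": -0.0035, "wz": 0}, {"x": 0.618, "y": 0.795, "z": 0.36, "wx": 0, "wy": -0.0035, "wz": 0}])

```text
t: 9.07
eef_pos: [0.5982, -0.1293, 0.0332]
tool_rot: [-0.001, 0.999, 0.036, -0.002]
contact_force: [-0.4, 0.5, -3.9]
gripper_width: 0.455
```

```bash
python3 - <<'E'
from h import *
print(rel((.60,-.13,.02),.07),pose()[0],pose()[2]["contact_force"])
E
```

```text
(array([0.0091, 0.0041, 0.0661]), array([-0.0004,  0.0016,  0.0005])) [ 0.59820133 -0.12932969  0.03322378] [-0.35058756  0.5048022  -3.8875745 ]
```

Request:
jog_arm(plan=[{"x": 0, "y": 0, "z": 0.03, "wx": 0, "wy": 0.0016, "wz": 0}, {"x": 0, "y": 0, "z": 0.045, "wx": 0, "wy": 0.0016, "wz": 0}, {"x": 0, "y": 0, "z": 0.055, "wx": 0, "wy": 0.0016, "wz": 0}, {"x": 0, "y": 0, "z": 0.06, "wx": 0, "wy": 0.0016, "wz": 0}, {"x": 0, "y": 0, "z": 0.063, "wx": 0, "wy": 0.0016, "wz": 0}, {"x": 0, "y": 0, "z": 0.063, "wx": 0, "wy": 0.0016, "wz": 0}])

```text
t: 9.57
eef_pos: [0.5985, -0.1294, 0.0212]
tool_rot: [-0.001, 0.999, 0.036, 0.0]
contact_force: [-0.4, 0.5, -2.5]
gripper_width: 0.455
```

Request:
jog_arm(plan=[{"x": 0, "y": 0, "z": 0.004, "wx": 0, "wy": 0, "wz": 0}, {"x": 0, "y": 0, "z": 0.007, "wx": 0, "wy": 0, "wz": 0}, {"x": 0, "y": 0, "z": 0.007, "wx": 0, "wy": 0, "wz": 0}])

```text
t: 9.82
eef_pos: [0.5988, -0.1294, 0.021]
tool_rot: [-0.0, 0.999, 0.036, 0.001]
contact_force: [-3.8, -0.5, 8.4]
gripper_width: 0.451
```

Request:
jog_arm(plan=[{"x": 0, "y": 0, "z": 0, "wx": 0, "wy": 0, "wz": 0}, {"x": 0, "y": 0, "z": 0, "wx": 0, "wy": 0, "wz": 0}, {"x": 0, "y": 0, "z": 0, "wx": 0, "wy": 0, "wz": 0}, {"x": 0, "y": 0, "z": 0, "wx": 0, "wy": 0, "wz": 0}, {"x": 0, "y": 0, "z": 0, "wx": 0, "wy": 0, "wz": 0}, {"x": 0, "y": 0, "z": -0.2, "wx": 0, "wy": 0, "wz": 0}, {"x": 0, "y": 0, "z": -0.4, "wx": 0, "wy": 0, "wz": 0}, {"x": 0, "y": 0, "z": -0.6, "wx": 0, "wy": 0, "wz": 0}, {"x": 0, "y": 0, "z": -0.8, "wx": 0, "wy": 0, "wz": 0}, {"x": 0, "y": 0, "z": -0.8, "wx": 0, "wy": 0, "wz": 0}], hand=0.9)

```text
t: 10.65
eef_pos: [0.6035, -0.1302, 0.1898]
tool_rot: [0.001, 0.999, 0.036, 0.008]
contact_force: [0.6, -0.6, 0.4]
gripper_width: 0.948
```

```bash
python3 - <<'E'
from h import *
print(rel((.531,.1,.18),.07),pose()[0],pose()[2]["contact_force"])
a=snap('top','t7',(180,120,280,160),2.857)
b=snap('side','s7',(180,130,220,230),1)
for c in("top","side"):
  r=finder.place_of(c,"flat_anvil")[0];print(r,ray(c,r["location"],0))
  r=finder.place_of(c,"mount")[0];print(r,ray(c,r["location"],0))
cv2.imwrite("pics/t7.png",cv2.resize(a,None,fx=1,fy=1)[:,:,::-1])
E
```

```text
(array([-0.2805, -1.1738,  0.0421]), array([ 0.0007, -0.0048,  0.0004])) [ 0.60352307 -0.13016212  0.18978793] [ 0.58125845 -0.63922397  0.35824391]
{'location': [376.3, 172.1], 'confidence': 0.52} [ 0.59344237 -0.12516685  0.        ]
{'location': [326.2, 183.0], 'confidence': 0.85} [0.56639234 0.01750957 0.        ]
{'location': [295.1, 175.4], 'confidence': 0.87} [ 0.59993472 -0.13052241  0.        ]
{'location': [294.4, 223.9], 'confidence': 0.95} [ 5.64226556e-01  3.63220306e-02 -1.11022302e-16]
```

View pics/t7.png

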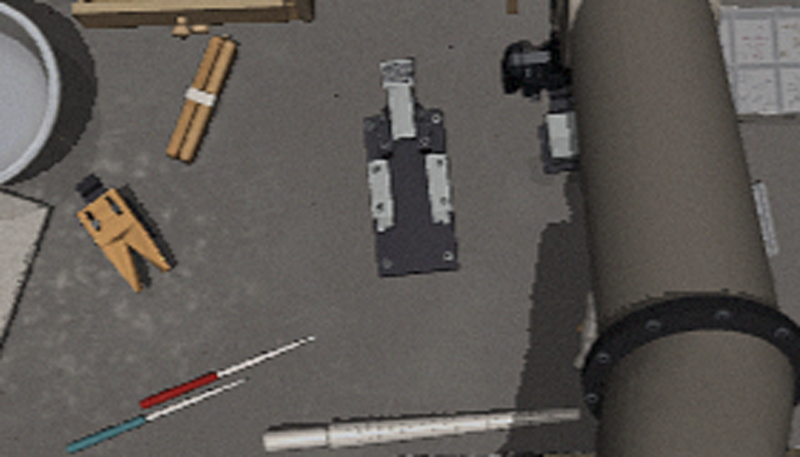

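```bash
python3 - <<'E'
from h import *
g=lambda u,v,z:ray("top",(180+u/2.857,120+v/2.857),z)
for a,b in(((388,160),(393,228)),((427,155),(433,222)),((364,118),(378,275)),((444,110),(458,268))):
    z=.027 if a[0] in(388,427) else .012
    p,q=g(*a,z),g(*b,z);d=p-q;print(p.round(4),q.round(4),np.arctan2(d[1],d[0]))
t=cv2.imread("pics/top0.png")[175:230,198:248];s=cv2.imread("pics/side0.png")[290:360,242:332]
T=cv2.resize(t,(400,440),interpolation=cv2.INTER_CUBIC);S=cv2.resize(s,(566,440),interpolation=cv2.INTER_CUBIC)
cv2.imwrite("pics/pin.png",cv2.resize(np.hstack([T,S]),None,fx=.828,fy=.828))
E
```

```text
[0.5815 0.0453 0.027 ] [0.5143 0.0419 0.027 ] 0.04986895309528643
[0.5853 0.0072 0.027 ] [0.5189 0.0032 0.027 ] 0.060432337764792836
[0.6282 0.0688 0.012 ] [0.4711 0.0581 0.012 ] 0.06760141852687647
[ 0.6337 -0.0106  0.012 ] [ 0.4756 -0.0196  0.012 ] 0.056868957705461715
```

View pics/pin.png

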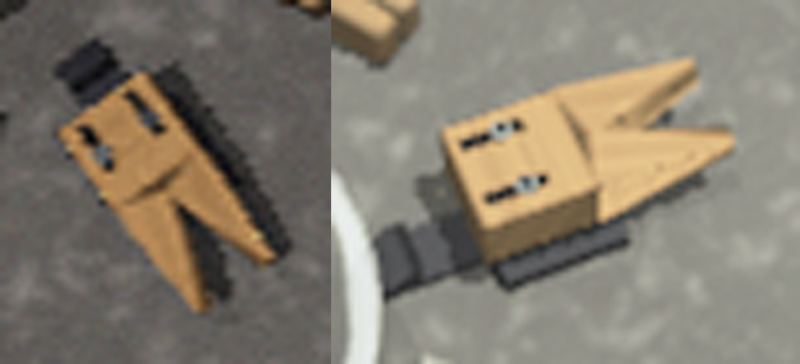

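```bash
python3 - <<'E'
from h import *
from scipy.optimize import least_squares
h=.022
T=[(60,132,h,h,.042,0),(143,73,h,-h,.042,0),(190,152,-h,-h,.042,0),(118,203,-h,h,.042,0),(57,70,.061,.011,.011,1),(95,40,.061,-.011,.011,1)]
S=[(443,130,h,-h,.042,0),(553,92,-h,-h,.042,0),(603,185,-h,h,.042,0),(483,222,h,h,.042,0),(487,260,h,h,.018,0),(512,288,.021,.025,0,1),(630,243,-.028,.025,0,1),(630,232,-.028,.025,.008,1),(497,268,.021,.025,.008,1)]
O=[("top",198+u/6.624,175+v/6.624,*r) for u,v,*r in T]+[("side",242+(u-331)/5.207,290+v/5.207,*r) for u,v,*r in S]
def f(p):
    c,s=np.cos(p[2]),np.sin(p[2]);r=[]
    for cam,u,v,X,Y,Z,k in O:
        X=X+k*p[3]; r.append(proj(cam,[p[0]+c*X-s*Y,p[1]+s*X+c*Y,Z])-(u,v))
    return np.ravel(r)
s=least_squares(f,(.53,.316,.58,0),loss="soft_l1");print(s.x.round(4),f(s.x).reshape(-1,2).round(1).tolist())
J=np.linalg.inv(s.jac.T@s.jac);print(np.sqrt(np.diag(J)).round(4))
p=s.x;print(rel((p[0],p[1],.12),p[2]),rel((.55,.08,.19),p[2]))
E
```

```text
[ 0.5305  0.3166  0.5953 -0.0049] [[-1.1, -0.6], [-0.3, -1.0], [1.4, -0.1], [-1.1, 1.5], [-0.9, -1.2], [-0.2, -1.1], [-0.4, -1.6], [1.0, -1.8], [-0.0, -0.8], [-0.0, 0.2], [-0.3, 0.1], [-1.1, 0.3], [1.0, -0.0], [1.0, -0.2], [1.6, 1.8]]
[0.0008 0.0009 0.021  0.0017]
(array([-0.1736, -2.2481,  0.2995]), array([-0.0006,  0.0004, -0.1667])) (array([-0.1616, -1.0617, -0.0523]), array([-0.0006,  0.0004, -0.1667]))
```

Request:
jog_arm(plan=[{"x": -0.03, "y": -0.2, "z": 0, "wx": 0, "wy": -0.004, "wz": -0.035}, {"x": -0.06, "y": -0.4, "z": 0, "wx": 0, "wy": -0.004, "wz": -0.07}, {"x": -0.09, "y": -0.6, "z": 0, "wx": 0, "wy": -0.004, "wz": -0.105}, {"x": -0.12, "y": -0.8, "z": 0, "wx": 0, "wy": -0.004, "wz": -0.14}, {"x": -0.15, "y": -1, "z": 0, "wx": 0, "wy": -0.004, "wz": -0.167}, {"x": -0.15, "y": -1, "z": 0, "wx": 0, "wy": -0.004, "wz": -0.167}, {"x": -0.15, "y": -1, "z": 0, "wx": 0, "wy": -0.004, "wz": -0.167}], hand=0.6)

```text
t: 11.53
eef_pos: [0.5518, 0.071, 0.1784]
tool_rot: [-0.001, 0.955, 0.296, -0.008]
contact_force: [-0.4, -0.6, -0.3]
gripper_width: 0.799
```

```bash
python3 - <<'E'
from h import *
print(rel((.5305,.3166,.12),.595),pose()[0])
c,s=np.cos(.595),np.sin(.595)
for Y in(.05,-.05):
  w=(.5305-s*Y,.3166+c*Y,.03); print(((proj("top",w)-[180,120])*2.857).round(), ((proj("side",w)-[180,180])*3.3).round())
E
```

```text
(array([ 0.6117, -1.0701,  0.2914]), array([-0.0024,  0.0045,  0.0022])) [0.55180513 0.07104206 0.17838233]
[ 66. 249.] [358. 545.]
[152. 190.] [296. 402.]
```

Request:
jog_arm(plan=[{"x": 0.12, "y": -0.2, "z": 0.05, "wx": -0.0024, "wy": 0.0045, "wz": 0.002}, {"x": 0.24, "y": -0.4, "z": 0.1, "wx": -0.0024, "wy": 0.0045, "wz": 0.002}, {"x": 0.36, "y": -0.6, "z": 0.15, "wx": -0.0024, "wy": 0.0045, "wz": 0.002}, {"x": 0.48, "y": -0.8, "z": 0.2, "wx": -0.0024, "wy": 0.0045, "wz": 0.002}, {"x": 0.6, "y": -1, "z": 0.25, "wx": -0.0024, "wy": 0.0045, "wz": 0.002}, {"x": 0.61, "y": -1, "z": 0.29, "wx": -0.0024, "wy": 0.0045, "wz": 0.002}, {"x": 0.61, "y": -1, "z": 0.29, "wx": -0.0024, "wy": 0.0045, "wz": 0.002}])

```text
t: 12.12
eef_pos: [0.5347, 0.3119, 0.1169]
tool_rot: [-0.002, 0.955, 0.297, -0.002]
contact_force: [-0.8, 0.7, 0.8]
gripper_width: 0.796
```

```bash
python3 - <<'E'
from h import *
print(rel((.5305,.3166,.021),.595),pose()[0])
E
```

```text
(array([-0.003 , -0.0289,  0.4794]), array([-0.0016,  0.0007,  0.0026])) [0.53473195 0.31190277 0.11685579]
```

Request:
jog_arm(plan=[{"x": -0.003, "y": -0.029, "z": 0.1, "wx": -0.0016, "wy": 0.0007, "wz": 0.0026}, {"x": -0.003, "y": -0.029, "z": 0.2, "wx": -0.0016, "wy": 0.0007, "wz": 0.0026}, {"x": -0.003, "y": -0.029, "z": 0.3, "wx": -0.0016, "wy": 0.0007, "wz": 0.0026}, {"x": -0.003, "y": -0.029, "z": 0.39, "wx": -0.0016, "wy": 0.0007, "wz": 0.0026}, {"x": -0.003, "y": -0.029, "z": 0.44, "wx": -0.0016, "wy": 0.0007, "wz": 0.0026}, {"x": -0.003, "y": -0.029, "z": 0.475, "wx": -0.0016, "wy": 0.0007, "wz": 0.0026}, {"x": -0.003, "y": -0.029, "z": 0.475, "wx": -0.0016, "wy": 0.0007, "wz": 0.0026}, {"x": -0.003, "y": -0.029, "z": 0.475, "wx": -0.0016, "wy": 0.0007, "wz": 0.0026}])

```text
t: 12.78
eef_pos: [0.5309, 0.3162, 0.022]
tool_rot: [0.0, 0.956, 0.293, -0.0]
contact_force: [0.8, 0.0, 0.5]
gripper_width: 0.802
```

```bash
python3 - <<'E'
from h import *
print(rel((.5305,.3166,.021),.595),pose()[0])
snap('side','p9',(235,280,120,90),5)
E
```

```text
(array([-0.0005, -0.003 ,  0.0048]), array([ 0.    ,  0.0001, -0.0003])) [0.53091895 0.31616165 0.02195117]
```

View pics/p9.png

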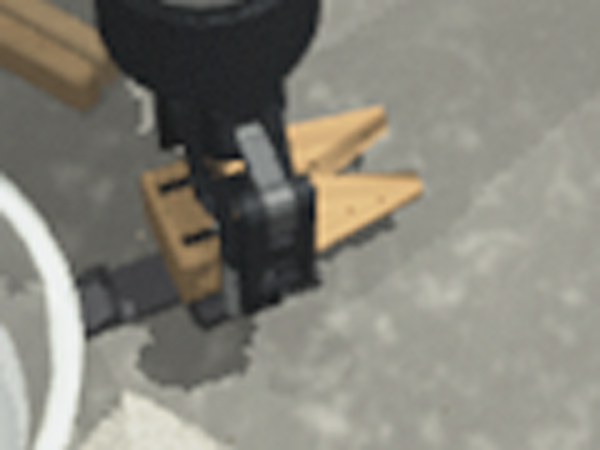

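Request:
jog_arm(plan=[{"x": 0, "y": 0, "z": 0.003, "wx": 0, "wy": 0, "wz": 0}, {"x": 0, "y": 0, "z": 0.003, "wx": 0, "wy": 0, "wz": 0}, {"x": 0, "y": 0, "z": 0.003, "wx": 0, "wy": 0, "wz": 0}, {"x": 0, "y": 0, "z": 0.003, "wx": 0, "wy": 0, "wz": 0}, {"x": 0, "y": 0, "z": 0.003, "wx": 0, "wy": 0, "wz": 0}, {"x": 0, "y": 0, "z": 0.003, "wx": 0, "wy": 0, "wz": 0}, {"x": 0, "y": 0, "z": 0.003, "wx": 0, "wy": 0, "wz": 0}], hand=-1, grip_force=60)

```text
t: 13.42
eef_pos: [0.5321, 0.3171, 0.0235]
tool_rot: [-0.0, 0.956, 0.293, 0.002]
contact_force: [-0.8, -1.5, 6.1]
gripper_width: 0.498
```

Request:
jog_arm(plan=[{"x": 0, "y": 0, "z": -0.03, "wx": 0, "wy": 0, "wz": 0}, {"x": 0, "y": 0, "z": -0.1, "wx": 0, "wy": 0, "wz": 0}, {"x": 0, "y": 0, "z": -0.25, "wx": 0, "wy": 0, "wz": 0}, {"x": 0, "y": 0, "z": -0.4, "wx": 0, "wy": 0, "wz": 0}, {"x": 0, "y": 0, "z": -0.5, "wx": 0, "wy": 0, "wz": 0}, {"x": 0, "y": 0, "z": -0.5, "wx": 0, "wy": 0, "wz": 0}])

```text
t: 13.92
eef_pos: [0.5343, 0.3191, 0.1294]
tool_rot: [-0.002, 0.956, 0.293, 0.006]
contact_force: [0.4, 1.1, -2.6]
gripper_width: 0.5
```

```bash
python3 - <<'E'
from h import *
m=np.array([.565,.0266]);y=.063;u=np.array([np.cos(y),np.sin(y)])
p=m-.11*u
print(p,rel((*p,.09),y),rel((.49,.19,.12),y),pose()[0],pose()[2]["gripper_width"])
E
```

```text
[0.45521822 0.01967458] (array([-1.1676,  1.0192,  0.1836]), array([-0.0009, -0.0038,  0.169 ])) (array([-0.545 ,  0.4109,  0.0408]), array([-0.0009, -0.0038,  0.169 ])) [0.53425088 0.31905048 0.12944392] 0.49956026214704746
```

Request:
jog_arm(plan=[{"x": -0.12, "y": 0.1, "z": 0, "wx": 0, "wy": -0.0038, "wz": 0.035}, {"x": -0.24, "y": 0.2, "z": 0, "wx": 0, "wy": -0.0038, "wz": 0.07}, {"x": -0.36, "y": 0.3, "z": 0, "wx": 0, "wy": -0.0038, "wz": 0.105}, {"x": -0.48, "y": 0.4, "z": 0, "wx": 0, "wy": -0.0038, "wz": 0.14}, {"x": -0.6, "y": 0.5, "z": 0, "wx": 0, "wy": -0.0038, "wz": 0.169}, {"x": -0.6, "y": 0.5, "z": 0, "wx": 0, "wy": -0.0038, "wz": 0.169}, {"x": -0.6, "y": 0.5, "z": 0, "wx": 0, "wy": -0.0038, "wz": 0.169}])

```text
t: 14.5
eef_pos: [0.4899, 0.1664, 0.1276]
tool_rot: [-0.0, 1.0, 0.03, -0.001]
contact_force: [-0.2, -0.2, -2.1]
gripper_width: 0.502
```

```bash
python3 - <<'E'
from h import *
m=np.array([.565,.0266]);y=.063;u=np.array([np.cos(y),np.sin(y)])
p=m-.115*u
print(p,rel((*p,.06),y),pose()[0],pose()[2]["gripper_width"])
E
```

```text
[0.45022814 0.01935979] (array([-0.2414,  0.7225,  0.3379]), array([-0.0003,  0.0007, -0.0009])) [0.48987906 0.16644529 0.12762168] 0.5019899224045915
```

Request:
jog_arm(plan=[{"x": -0.05, "y": 0.15, "z": 0, "wx": 0, "wy": 0, "wz": 0}, {"x": -0.1, "y": 0.3, "z": 0.04, "wx": 0, "wy": 0, "wz": 0}, {"x": -0.15, "y": 0.45, "z": 0.1, "wx": 0, "wy": 0, "wz": 0}, {"x": -0.2, "y": 0.6, "z": 0.16, "wx": 0, "wy": 0, "wz": 0}, {"x": -0.24, "y": 0.72, "z": 0.22, "wx": 0, "wy": 0, "wz": 0}, {"x": -0.24, "y": 0.722, "z": 0.28, "wx": 0, "wy": 0, "wz": 0}, {"x": -0.24, "y": 0.722, "z": 0.33, "wx": 0, "wy": 0, "wz": 0}, {"x": -0.24, "y": 0.722, "z": 0.338, "wx": 0, "wy": 0, "wz": 0}, {"x": -0.24, "y": 0.722, "z": 0.338, "wx": 0, "wy": 0, "wz": 0}])

```text
t: 15.25
eef_pos: [0.4507, 0.0212, 0.0596]
tool_rot: [-0.001, 1.0, 0.032, -0.001]
contact_force: [0.4, 0.9, -2.5]
gripper_width: 0.496
```

```bash
python3 - <<'E'
from h import *
m=np.array([.565,.0266]);y=.063;u=np.array([np.cos(y),np.sin(y)])
p=m-.115*u
print(p,rel((*p,.038),y),pose()[0],pose()[2]["contact_force"])
b=snap('top','p10t',(285,135,80,110),4.5);s=snap('side','p10s',(225,170,150,110),3)
S=cv2.resize(s,(int(s.shape[1]*b.shape[0]/s.shape[0]),b.shape[0]))
o=np.hstack([b[:,:360],S[:,:430]]);print(o.shape,S.shape);cv2.imwrite("pics/p10.png",o[:,:,::-1])
E
```

```text
[0.45022814 0.01935979] (array([-0.0028,  0.0092,  0.1078]), array([-0.0006,  0.0009,  0.    ])) [0.45073988 0.02118869 0.05955774] [ 0.3819932   0.86108815 -2.51949337]
(495, 790, 3) (495, 675, 3)
```

View pics/p10.png

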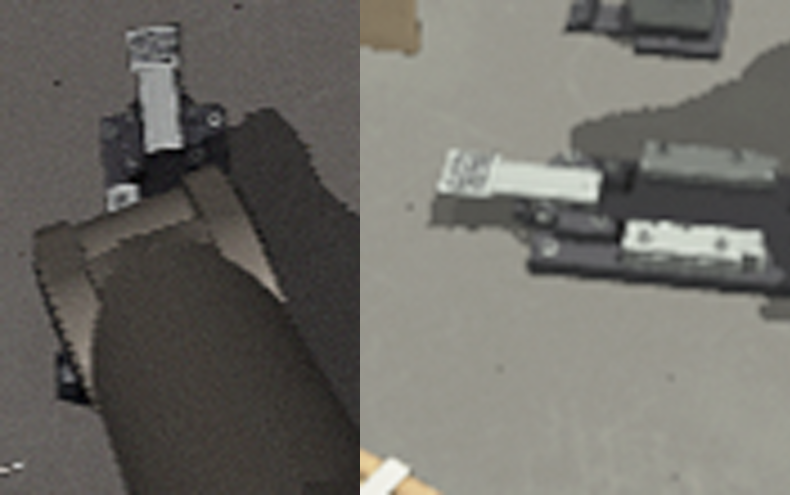

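```bash
cat >> h.py <<'E'
def mt(X,z,yaw=.068):
    return rel((.565+X*np.cos(yaw),.0266+X*np.sin(yaw),z),yaw)
def mx(yaw=.068):
    P,Q,o=pose();d=P[:2]-[.565,.0266];c,s=np.cos(yaw),np.sin(yaw);x=Q.as_matrix()[:,0]
    print("mount x,y,z",(d@[c,s]).round(4),(d@[-s,c]).round(4),P[2].round(4),"yaw",np.arctan2(x[1],x[0]).round(4),"pitch",x[2].round(4),"F",np.round(o["contact_force"],1),"M",np.round(o["torque"],2),"t",round(o["t"],2),"w",round(o["gripper_width"],3))
E
python3 -c "
from h import *
mx();print(mt(-.115,.036))
print(finder.place_of('side','bench_pin')[:1])
r=finder.place_of('side','bench_pin')[0]['location'];print(ray('side',r,.036))"
```

```text
mount x,y,z -0.1138 0.0022 0.0604 yaw 0.0627 pitch -0.0012 F [ 0.8 -0.5 -2.6] M [-0.02 -0.   -0.  ] t 15.35 w 0.498
(array([-0.0058,  0.0111,  0.1219]), array([-0.0005,  0.0004, -0.0017]))
[{'location': [342.9, 213.2], 'confidence': 0.69}]
[0.45771718 0.01472078 0.036     ]
```

Request:
jog_arm(plan=[{"x": -0.01, "y": 0.011, "z": 0.03, "wx": -0.0005, "wy": 0.0004, "wz": -0.0017}, {"x": -0.01, "y": 0.011, "z": 0.06, "wx": -0.0005, "wy": 0.0004, "wz": -0.0017}, {"x": -0.01, "y": 0.011, "z": 0.09, "wx": -0.0005, "wy": 0.0004, "wz": -0.0017}, {"x": -0.01, "y": 0.011, "z": 0.11, "wx": -0.0005, "wy": 0.0004, "wz": -0.0017}, {"x": -0.01, "y": 0.011, "z": 0.117, "wx": -0.0005, "wy": 0.0004, "wz": -0.0017}, {"x": -0.01, "y": 0.011, "z": 0.117, "wx": -0.0005, "wy": 0.0004, "wz": -0.0017}, {"x": -0.01, "y": 0.011, "z": 0.117, "wx": -0.0005, "wy": 0.0004, "wz": -0.0017}])

```text
t: 16.03
eef_pos: [0.4494, 0.0183, 0.037]
tool_rot: [0.0, 0.999, 0.034, 0.0]
contact_force: [-0.2, -0.9, -2.3]
gripper_width: 0.5
```

```bash
python3 -c "
from h import *
mx();print(mt(-.09,.0355))"
```

```text
mount x,y,z -0.1159 -0.0004 0.037 yaw 0.0673 pitch 0.0002 F [-0.2 -0.9 -2.3] M [ 0.02 -0.02 -0.03] t 16.03 w 0.5
(array([ 0.1295, -0.0023,  0.0077]), array([ 0.    , -0.0001, -0.0002]))
```

Request:
jog_arm(plan=[{"x": 0.03, "y": -0.002, "z": 0, "wx": 0, "wy": 0, "wz": 0}, {"x": 0.06, "y": -0.002, "z": 0, "wx": 0, "wy": 0, "wz": 0}, {"x": 0.09, "y": -0.002, "z": 0.002, "wx": 0, "wy": 0, "wz": 0}, {"x": 0.12, "y": -0.002, "z": 0.003, "wx": 0, "wy": 0, "wz": 0}, {"x": 0.15, "y": -0.002, "z": 0.004, "wx": 0, "wy": 0, "wz": 0}, {"x": 0.175, "y": -0.002, "z": 0.004, "wx": 0, "wy": 0, "wz": 0}, {"x": 0.195, "y": -0.002, "z": 0.004, "wx": 0, "wy": 0, "wz": 0}, {"x": 0.195, "y": -0.002, "z": 0.004, "wx": 0, "wy": 0, "wz": 0}])

```text
t: 16.7
eef_pos: [0.4895, 0.0215, 0.0363]
tool_rot: [-0.0, 0.999, 0.034, 0.001]
contact_force: [0.6, 0.8, -3.2]
gripper_width: 0.507
```

```bash
python3 -c "
from h import *
mx();print(mt(-.06,.0358))"
```

```text
mount x,y,z -0.0757 0.0 0.0363 yaw 0.0672 pitch 0.0012 F [ 0.6  0.8 -3.2] M [ 0.    0.02 -0.02] t 16.7 w 0.507
(array([ 0.0785, -0.    ,  0.0027]), array([-0.    , -0.0004, -0.0002]))
```

Request:
jog_arm(plan=[{"x": 0, "y": 0, "z": 0.003, "wx": 0, "wy": -0.0004, "wz": 0}, {"x": 0, "y": 0, "z": 0.006, "wx": 0, "wy": -0.0004, "wz": 0}, {"x": 0, "y": 0, "z": 0.006, "wx": 0, "wy": -0.0004, "wz": 0}])

```text
t: 16.95
eef_pos: [0.4895, 0.0215, 0.0355]
tool_rot: [0.0, 0.999, 0.034, 0.0]
contact_force: [-0.7, -0.5, 2.1]
gripper_width: 0.493
```

```bash
python3 -c "
from h import *
mx()"
```

```text
mount x,y,z -0.0757 -0.0 0.0355 yaw 0.0672 pitch 0.0003 F [-0.7 -0.5  2.1] M [0.01 0.15 0.07] t 16.95 w 0.493
```

Request:
jog_arm(plan=[{"x": 0.012, "y": 0, "z": 0, "wx": 0, "wy": 0, "wz": 0}, {"x": 0.024, "y": 0, "z": 0, "wx": 0, "wy": 0, "wz": 0}, {"x": 0.036, "y": 0, "z": 0, "wx": 0, "wy": 0, "wz": 0}, {"x": 0.048, "y": 0, "z": 0, "wx": 0, "wy": 0, "wz": 0}, {"x": 0.06, "y": 0, "z": 0, "wx": 0, "wy": 0, "wz": 0}, {"x": 0.072, "y": 0, "z": 0, "wx": 0, "wy": 0, "wz": 0}, {"x": 0.084, "y": 0, "z": 0, "wx": 0, "wy": 0, "wz": 0}, {"x": 0.096, "y": 0, "z": 0, "wx": 0, "wy": 0, "wz": 0}, {"x": 0.1, "y": 0, "z": 0, "wx": 0, "wy": 0, "wz": 0}])

```text
t: 17.7
eef_pos: [0.51, 0.0228, 0.0355]
tool_rot: [-0.0, 0.999, 0.034, 0.0]
contact_force: [-0.5, -0.3, 1.4]
gripper_width: 0.5
```

```bash
python3 -c "
from h import *
mx()"
```

```text
mount x,y,z -0.0551 -0.0 0.0355 yaw 0.0671 pitch 0.0007 F [-0.5 -0.3  1.4] M [-0.    0.06  0.01] t 17.7 w 0.5
```

Entered freely. Continue ~20 mm.

Request:
jog_arm(plan=[{"x": 0.012, "y": 0, "z": 0, "wx": 0, "wy": 0, "wz": 0}, {"x": 0.024, "y": 0, "z": 0, "wx": 0, "wy": 0, "wz": 0}, {"x": 0.036, "y": 0, "z": 0, "wx": 0, "wy": 0, "wz": 0}, {"x": 0.048, "y": 0, "z": 0, "wx": 0, "wy": 0, "wz": 0}, {"x": 0.06, "y": 0, "z": 0, "wx": 0, "wy": 0, "wz": 0}, {"x": 0.072, "y": 0, "z": 0, "wx": 0, "wy": 0, "wz": 0}, {"x": 0.084, "y": 0, "z": 0, "wx": 0, "wy": 0, "wz": 0}, {"x": 0.096, "y": 0, "z": 0, "wx": 0, "wy": 0, "wz": 0}, {"x": 0.1, "y": 0, "z": 0, "wx": 0, "wy": 0, "wz": 0}])

```text
t: 18.45
eef_pos: [0.5304, 0.0242, 0.0355]
tool_rot: [-0.0, 0.999, 0.034, 0.001]
contact_force: [0.1, -0.7, 1.6]
gripper_width: 0.502
```

```bash
python3 -c "
from h import *
mx()"
```

```text
mount x,y,z -0.0346 -0.0 0.0355 yaw 0.0671 pitch 0.001 F [ 0.1 -0.7  1.6] M [0.01 0.12 0.  ] t 18.45 w 0.502
```

Request:
jog_arm(plan=[{"x": 0.01, "y": 0, "z": 0, "wx": 0, "wy": 0, "wz": 0}, {"x": 0.02, "y": 0, "z": 0, "wx": 0, "wy": 0, "wz": 0}, {"x": 0.03, "y": 0, "z": 0, "wx": 0, "wy": 0, "wz": 0}, {"x": 0.04, "y": 0, "z": 0, "wx": 0, "wy": 0, "wz": 0}, {"x": 0.05, "y": 0, "z": 0, "wx": 0, "wy": 0, "wz": 0}, {"x": 0.06, "y": 0, "z": 0, "wx": 0, "wy": 0, "wz": 0}, {"x": 0.07, "y": 0, "z": 0, "wx": 0, "wy": 0, "wz": 0}])

```text
t: 19.03
eef_pos: [0.5446, 0.0252, 0.0355]
tool_rot: [-0.0, 0.999, 0.034, 0.0]
contact_force: [-0.1, -0.2, 1.2]
gripper_width: 0.501
```

```bash
python3 -c "
from h import *
mx()"
```

```text
mount x,y,z -0.0205 0.0 0.0355 yaw 0.0671 pitch 0.001 F [-0.1 -0.2  1.2] M [0.03 0.11 0.02] t 19.03 w 0.501
```

Request:
jog_arm(plan=[{"x": 0.01, "y": 0, "z": 0, "wx": 0, "wy": 0, "wz": 0}, {"x": 0.02, "y": 0, "z": 0, "wx": 0, "wy": 0, "wz": 0}, {"x": 0.03, "y": 0, "z": 0, "wx": 0, "wy": 0, "wz": 0}, {"x": 0.035, "y": 0, "z": 0, "wx": 0, "wy": 0, "wz": 0}])

```text
t: 19.37
eef_pos: [0.5519, 0.0257, 0.0355]
tool_rot: [-0.0, 0.999, 0.034, 0.001]
contact_force: [-2.0, 1.0, 1.9]
gripper_width: 0.497
```

Request:
jog_arm(plan=[{"x": 0.01, "y": 0, "z": 0, "wx": 0, "wy": 0, "wz": 0}, {"x": 0.015, "y": 0, "z": 0, "wx": 0, "wy": 0, "wz": 0}, {"x": 0.02, "y": 0, "z": 0, "wx": 0, "wy": 0, "wz": 0}])

```text
t: 19.62
eef_pos: [0.5551, 0.0259, 0.0355]
tool_rot: [0.0, 0.999, 0.034, -0.0]
contact_force: [-4.9, -0.3, 6.2]
gripper_width: 0.5
```

```bash
python3 -c "
from h import *
mx()"
```

```text
mount x,y,z -0.0099 -0.0 0.0355 yaw 0.067 pitch -0.0006 F [-4.9 -0.3  6.2] M [0.   0.97 0.  ] t 19.62 w 0.5
```

Request:
jog_arm(plan=[{"x": 0.01, "y": 0, "z": 0, "wx": 0, "wy": 0, "wz": 0}, {"x": 0.015, "y": 0, "z": 0, "wx": 0, "wy": 0, "wz": 0}, {"x": 0.018, "y": 0, "z": 0, "wx": 0, "wy": 0, "wz": 0}])

```text
t: 19.87
eef_pos: [0.5576, 0.0261, 0.0354]
tool_rot: [0.0, 0.999, 0.034, -0.001]
contact_force: [-5.2, -0.2, 7.1]
gripper_width: 0.502
```

```bash
python3 -c "
from h import *
mx()"
```

```text
mount x,y,z -0.0074 0.0 0.0354 yaw 0.0671 pitch -0.0029 F [-5.2 -0.2  7.1] M [0.07 1.14 0.01] t 19.87 w 0.502
```

Request:
jog_arm(plan=[{"x": 0.01, "y": 0, "z": 0, "wx": 0, "wy": 0, "wz": 0}, {"x": 0.015, "y": 0, "z": 0, "wx": 0, "wy": 0, "wz": 0}, {"x": 0.018, "y": 0, "z": 0, "wx": 0, "wy": 0, "wz": 0}])

```text
t: 20.12
eef_pos: [0.5608, 0.0263, 0.0355]
tool_rot: [0.0, 0.999, 0.034, -0.002]
contact_force: [-4.3, -0.1, 5.3]
gripper_width: 0.5
```

Request:
jog_arm(plan=[{"x": 0.01, "y": 0, "z": 0, "wx": 0, "wy": 0, "wz": 0}, {"x": 0.015, "y": 0, "z": 0, "wx": 0, "wy": 0, "wz": 0}])

```text
t: 20.28
eef_pos: [0.5627, 0.0264, 0.0354]
tool_rot: [0.001, 0.999, 0.034, -0.003]
contact_force: [-7.9, -0.8, 8.6]
gripper_width: 0.498
```

```bash
python3 -c "
from h import *
mx()"
```

```text
mount x,y,z -0.0024 -0.0 0.0354 yaw 0.0672 pitch -0.0063 F [-7.9 -0.8  8.6] M [0.04 1.54 0.07] t 20.28 w 0.498
```

Request:
jog_arm(plan=[{"x": 0.01, "y": 0, "z": 0, "wx": 0, "wy": 0, "wz": 0}, {"x": 0.015, "y": 0, "z": 0, "wx": 0, "wy": 0, "wz": 0}])

```text
t: 20.45
eef_pos: [0.5641, 0.0265, 0.0355]
tool_rot: [0.001, 0.999, 0.034, -0.005]
contact_force: [-8.8, -0.6, 10.2]
gripper_width: 0.497
```

Request:
jog_arm(plan=[{"x": 0.01, "y": 0, "z": 0, "wx": 0, "wy": 0, "wz": 0}, {"x": 0.014, "y": 0, "z": 0, "wx": 0, "wy": 0, "wz": 0}])

```text
t: 20.62
eef_pos: [0.5655, 0.0266, 0.0355]
tool_rot: [0.001, 0.999, 0.034, -0.006]
contact_force: [-7.9, -0.7, 10.1]
gripper_width: 0.498
```

```bash
python3 -c "
from h import *
mx()"
```

```text
mount x,y,z 0.0005 -0.0 0.0355 yaw 0.0675 pitch -0.0124 F [-7.9 -0.7 10.1] M [0.05 1.39 0.06] t 20.62 w 0.498
```

Request:
jog_arm(plan=[{"x": 0.01, "y": 0, "z": 0, "wx": 0, "wy": 0.003, "wz": 0}, {"x": 0.014, "y": 0, "z": 0, "wx": 0, "wy": 0.003, "wz": 0}])

```text
t: 20.78
eef_pos: [0.5666, 0.0266, 0.0355]
tool_rot: [0.001, 0.999, 0.034, -0.003]
contact_force: [-8.3, -0.1, 9.1]
gripper_width: 0.501
```

```bash
python3 -c "
from h import *
mx()"
```

```text
mount x,y,z 0.0016 -0.0001 0.0355 yaw 0.0676 pitch -0.006 F [-8.3 -0.1  9.1] M [0.05 1.67 0.05] t 20.78 w 0.501
```

Request:
jog_arm(plan=[{"x": 0.01, "y": 0, "z": 0, "wx": 0, "wy": 0.002, "wz": 0}, {"x": 0.014, "y": 0, "z": 0, "wx": 0, "wy": 0.002, "wz": 0}])

```text
t: 20.95
eef_pos: [0.5675, 0.0267, 0.0354]
tool_rot: [0.001, 0.999, 0.034, -0.002]
contact_force: [-8.9, -0.5, 9.8]
gripper_width: 0.501
```

Request:
jog_arm(plan=[{"x": 0.01, "y": 0, "z": 0, "wx": 0, "wy": 0.002, "wz": 0}, {"x": 0.014, "y": 0, "z": 0, "wx": 0, "wy": 0.002, "wz": 0}])

```text
t: 21.12
eef_pos: [0.5683, 0.0268, 0.0354]
tool_rot: [0.002, 0.999, 0.034, -0.0]
contact_force: [-9.2, -0.7, 11.3]
gripper_width: 0.499
```

```bash
python3 -c "
from h import *
mx()"
```

```text
mount x,y,z 0.0033 -0.0 0.0354 yaw 0.0679 pitch -0.0008 F [-9.2 -0.7 11.3] M [0.09 1.88 0.05] t 21.12 w 0.499
```

Request:
jog_arm(plan=[{"x": 0.01, "y": 0, "z": 0, "wx": 0, "wy": 0, "wz": 0}, {"x": 0.016, "y": 0, "z": 0, "wx": 0, "wy": 0, "wz": 0}])

```text
t: 21.28
eef_pos: [0.5694, 0.0269, 0.0355]
tool_rot: [0.002, 0.999, 0.034, -0.002]
contact_force: [-9.5, -1.2, 10.5]
gripper_width: 0.496
```

```bash
python3 - <<'E'
from h import *
mx()
s=cams.read_camera("side")
ref=cv2.imread("pics/side0.png")[:,:,::-1]
dn=cv2.imread("pics/p6.png")
# pad patch search vs rest position image
p=ref[200:222,238:262]
r=cv2.matchTemplate(np.ascontiguousarray(s[190:240,228:275]),np.ascontiguousarray(p),cv2.TM_CCOEFF_NORMED)
print("pad shift",np.array(cv2.minMaxLoc(r)[3])-[10,10],cv2.minMaxLoc(r)[1])
E
```

```text
mount x,y,z 0.0044 -0.0 0.0355 yaw 0.068 pitch -0.005 F [-9.5 -1.2 10.5] M [0.09 1.88 0.07] t 21.28 w 0.496
pad shift [13  1] 0.7936922907829285
```

Request:
jog_arm(plan=[{"x": 0.012, "y": 0, "z": 0, "wx": 0, "wy": 0.002, "wz": 0}, {"x": 0.018, "y": 0, "z": 0, "wx": 0, "wy": 0.002, "wz": 0}])

```text
t: 21.5
eef_pos: [0.572, 0.0271, 0.0355]
tool_rot: [0.002, 0.999, 0.034, -0.0]
contact_force: [-7.3, 0.5, 9.6]
gripper_width: 0.5
```

Request:
jog_arm(plan=[{"x": 0.012, "y": 0, "z": 0, "wx": 0, "wy": 0.001, "wz": 0}, {"x": 0.018, "y": 0, "z": 0, "wx": 0, "wy": 0.001, "wz": 0}])

```text
t: 21.67
eef_pos: [0.573, 0.0272, 0.0354]
tool_rot: [0.002, 0.999, 0.034, -0.001]
contact_force: [-12.4, -1.0, 14.7]
gripper_width: 0.501
```

```bash
python3 - <<'E'
from h import *
mx()
s=cams.read_camera("side");cv2.imwrite("pics/s12.png",s[:,:,::-1])
ref=cv2.imread("pics/side0.png")[:,:,::-1]
f=lambda im:cv2.cvtColor(np.ascontiguousarray(im),cv2.COLOR_RGB2GRAY)[198:222,240:262:3]
for im in(ref,s): print(f(im).T)
E
```

```text
mount x,y,z 0.008 0.0 0.0354 yaw 0.0681 pitch -0.0028 F [-12.4  -1.   14.7] M [0.15 2.82 0.04] t 21.67 w 0.501
[[145 144 144 146 144 143 143 144 145 145 142 143 143 144 144 144 136 125
  124 126 126 107 117 143]
 [144 143 144 145 145 141 141 140 146 162 168 174 189 211 172  84  89  90
   89  90  91  87 123 144]
 [146 147 146 146 145 177 172 130 142 149 150 171 165 151 140 104  83  81
   79  78  78  75 119 149]
 [148 146 144 143 143 152 157 167 166 142 151 139 122 169 180 129  75  79
   82  80  80  77  75 115]
 [144 146 147 143 142 142 137 127 140 168 170 138 147 170 183 154  73  77
   80  80  79  76 114 144]
 [143 142 145 146 142 135 169 196 197 199 196 191 193 200 163  87  78  79
   80  79  80  78 110 140]
 [141 143 143 144 145 143 139 151 183 199 199 199 196 203 173  98  74  80
   77  75  75  77  83 109]
 [142 142 142 143 143 143 141 143 176 200 199 200 195 198 186 126  54  67
   72  56  55  55  70 102]]
[[ 97  95  96  97  96  97  95  96  97  97  95  94  96  95  95  94  95  95
   95  96  96  95  93  90]
 [ 96  97  95  98  97  95  94  94 101 108 112 119 140 149 118  91  96  95
   94  96  95  94  94  93]
 [ 96  98  97 100  96 114 112  92  96  97  99 112 109 100 101  96  87  87
   84  82  84  82  89  95]
 [ 98  97  95  95  95 100 103 110 109  95  94  96  90 107 121 103  81  83
   84  83  84  84  81 110]
 [ 95  97  99  94  96  96  95  89  96 113 112  94  94 107 121 114  83  83
   83  83  84  82  85 113]
 [ 96  95  97  98  96  92 110 128 131 130 129 125 127 132 113  85  82  85
   83  85  85  83  81  86]
 [ 95  94  95  97  97  97  93 100 120 130 131 131 128 131 119  92  84  81
   81  78  79  81  89  95]
 [ 96  95  94  96  95  95  96  95 117 132 131 132 128 130 124  96  61  56
   55  50  53  58  73  83]]
```

Request:
jog_arm(plan=[{"x": -0.01, "y": 0, "z": 0, "wx": 0, "wy": 0, "wz": 0}, {"x": -0.015, "y": 0, "z": 0, "wx": 0, "wy": 0, "wz": 0}, {"x": -0.02, "y": 0, "z": 0, "wx": 0, "wy": 0, "wz": 0}, {"x": -0.02, "y": 0, "z": 0, "wx": 0, "wy": 0, "wz": 0}])

```text
t: 22.05
eef_pos: [0.5696, 0.027, 0.0356]
tool_rot: [0.002, 0.999, 0.034, -0.001]
contact_force: [-0.7, -0.0, 1.8]
gripper_width: 0.499
```

```bash
python3 -c "
from h import *
mx()"
```

```text
mount x,y,z 0.0046 0.0001 0.0356 yaw 0.068 pitch -0.0018 F [-0.7 -0.   1.8] M [0.12 0.13 0.01] t 22.05 w 0.499
```

Request:
jog_arm(plan=[{"x": -0.01, "y": 0, "z": 0, "wx": 0, "wy": 0, "wz": 0}, {"x": -0.015, "y": 0, "z": 0, "wx": 0, "wy": 0, "wz": 0}, {"x": -0.015, "y": 0, "z": 0, "wx": 0, "wy": 0, "wz": 0}])

```text
t: 22.3
eef_pos: [0.5694, 0.027, 0.0359]
tool_rot: [0.002, 0.999, 0.034, 0.002]
contact_force: [7.0, 0.2, -5.4]
gripper_width: 0.5
```

```bash
python3 - <<'E'
from h import *
mx()
s=cams.read_camera("side")
f=lambda im:cv2.cvtColor(np.ascontiguousarray(im),cv2.COLOR_RGB2GRAY)[198:222,240:262:3]
print(f(s).T[[1,5,7]])
E
```

```text
mount x,y,z 0.0044 0.0001 0.0359 yaw 0.0679 pitch 0.004 F [ 7.   0.2 -5.4] M [ 0.11 -1.44 -0.04] t 22.3 w 0.5
[[ 96  96  95  97  97  95  95  95 100 108 113 120 120 129 119  90  94  95
   95  95  95  94  95  92]
 [ 95  95  97  97  95  92 110 128 130 129 128 127 127 131 112  83  83  83
   83  84  82  84  79 108]
 [ 95  95  94  95  94  94  95  96 116 132 132 132 128 130 125  95  62  57
   54  51  52  58  75  83]]
```

Request:
jog_arm(plan=[{"x": 0.001, "y": 0, "z": 0.001, "wx": 0, "wy": -0.002, "wz": 0}, {"x": 0.001, "y": 0, "z": 0.001, "wx": 0, "wy": -0.002, "wz": 0}])

```text
t: 22.52
eef_pos: [0.5696, 0.027, 0.0356]
tool_rot: [0.002, 0.999, 0.034, -0.002]
contact_force: [-1.1, -0.1, 0.8]
gripper_width: 0.499
```

Request:
jog_arm(plan=[{"x": 0, "y": 0, "z": 0, "wx": 0, "wy": 0, "wz": 0}, {"x": 0, "y": 0, "z": 0, "wx": 0, "wy": 0, "wz": 0}, {"x": 0, "y": 0, "z": 0, "wx": 0, "wy": 0, "wz": 0}, {"x": 0, "y": 0, "z": 0, "wx": 0, "wy": 0, "wz": 0}, {"x": 0, "y": 0, "z": 0, "wx": 0, "wy": 0, "wz": 0}, {"x": 0, "y": 0, "z": -0.15, "wx": 0, "wy": 0, "wz": 0}, {"x": 0, "y": 0, "z": -0.35, "wx": 0, "wy": 0, "wz": 0}, {"x": 0, "y": 0, "z": -0.55, "wx": 0, "wy": 0, "wz": 0}, {"x": 0, "y": 0, "z": -0.75, "wx": 0, "wy": 0, "wz": 0}, {"x": 0, "y": 0, "z": -0.95, "wx": 0, "wy": 0, "wz": 0}, {"x": 0, "y": 0, "z": -0.95, "wx": 0, "wy": 0, "wz": 0}, {"x": 0, "y": 0, "z": -0.95, "wx": 0, "wy": 0, "wz": 0}], hand=0.7)

```text
t: 23.52
eef_pos: [0.5718, 0.028, 0.2285]
tool_rot: [0.002, 0.999, 0.034, 0.001]
contact_force: [-0.6, 0.0, -1.0]
gripper_width: 0.849
```

```bash
python3 - <<'E'
from h import *
mx()
snap('side','p12',(215,150,180,110),4)
E
```

```text
mount x,y,z 0.0069 0.0009 0.2285 yaw 0.0676 pitch 0.0028 F [-0.6  0.  -1. ] M [ 0.03 -0.    0.02] t 23.52 w 0.849
```

View pics/p12.png

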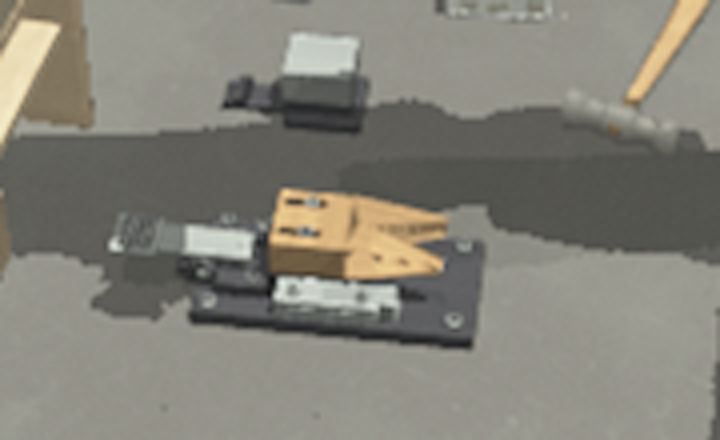

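```bash
python3 -c "
from h import *
print(bot.hand_in())"
```

```text
the job is handed in; nothing more can be done
None
```

The tool change is done and handed in at about 23.5 s of robot time; the hand-in gives no verdict.

**Anvil:** I pressed the catch pad until the anvil popped loose, peaking at about 27 N on the pad's hard stop. I slid the anvil out of the mouth and stood it upright near (0.60, -0.13). That is about 160 mm from the mount by arm position. In the last picture it stands upright.

**Bench pin:** I slid it in by feel. The push rose to about 9.5 N, dropped as the catch let it past, then reached about 12 N at the end. A gentle 7 N pull back did not move it, so the catch holds. The pad sits at its rest height in the side camera.

**Other things:** I did not measure the hammer, file, sorting box or ring clamp at the end. The arm met nothing on the way to suggest it touched any of them. After the release, nothing was touching the robot.

**Checks that disagreed or fell short:**
- The network and the pictures put the pin's origin a few millimetres ahead of the gripper. That would place it roughly 4 to 9 mm past the mount's origin, inside the 10 mm limit but not measured closely.
- The anvil popped out about 13 mm by the picture, against the 8 mm given and the 8 mm the network showed.
- My automatic pad image match failed because of the arm's shadow. I compared pixel rows instead.

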